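# Sweep the paste cups into the collecting tray

### The arm

A 7-joint arm with a two-finger parallel gripper is mounted at the origin on a cart in front of the work surface, level with it; the furniture and walls round the work are solid. World frame = base frame: x ahead of the robot, y to its left, z up, the work surface at z = 0. Lengths are in m, angles in rad, forces in N, time in s.
With the tool pointing down it reaches from about 0.35 to 0.9 m from the base axis. Payload 8.1 kg.
Tool frame: the origin (TCP) lies midway between the tips of the shut fingers; the grasp point (between the pads) lies 19 mm behind it; x points along the fingers, z is the direction in which the jaws open and shut, and the axes are right-handed (so a half turn about x gives the same grasp; the last joint's range is limited). The gripper opens to 92 mm and grips with 3 to 60 N. Pads are 19 mm wide; open, the fingers measure 130 mm over their backs; the gripper's body (75 mm by 190 mm) begins 47 mm behind the grasp point.
Start: joints at [-1.22, 0.434, 0.025, 1.573, -0.012, 1.134, -0.075], TCP at [0.274, 0.562, 0.227] pointing down, gripper open.
Joint ranges: [-2.62, 2.62], [-0.44, 2.09], [-1.27, 1.32], [0.08, 2.57], [-1.32, 4.46], [0.12, 2], [-2.74, 2.74]. Speed limits (rad/s): [2.22, 2.22, 3.01, 3.01, 3.14, 3.14, 3.14].

### API

Orientations are given as a rotation vector (axis times angle).
In Python, from cell import arm gives the robot as it stands. The module is installed in compiled form; this text tells all that it offers.
- The arm moves only by the tool move_arm, never from a script. Its argument "steps" is text: rows parted by semicolons, each of 5 numbers parted by spaces: the shift along the tool's x, y, z in m, then the turn about the tool's x in rad, then the closure in counts, from 0 (fully open) to 255 (shut). A call has 1 to 10 rows; each row is the pose to reach, as a shift and turn from the pose commanded when the call began, along the tool's axes at that moment; what a row does not reach only later rows make up. A row lasts 1/12 s, in which the tool goes at most 41.7 mm and 7.16 degrees, less where a joint would pass 70% of its speed; a pose out of reach is approached as far as the arm can. A call with a gripper value outside its range is refused whole. The fingers move at their own pace and stop on an object; "squeeze" is the grip in N (left out, the last holds). Time passes only in rows, so rows that repeat a pose let the fingers close. It gives the time, the measured TCP pose, the force and the opening at its end, in the units of the state.
- arm.observe(): the state, without advancing time (a new reading comes with each control period).
- arm.get_image(name): name is "side" or "top"; returns a dict with "img" (420x560x3 uint8, blue, green, red), "z_map" (420x560 float32, m along the optical axis (not along the pixel's ray), 0 where there is no reading), "vfov" (degrees; the focal length in pixels is half the picture's height over the tangent of half this angle, whatever the lens; pixels are square), "cx", "cy" (the principal point, pixels), "extrinsics" (4x4, takes a point from camera to world coordinates). Camera axes: x right, y up, looking along -z (the intrinsics and any distortion apply to the point x, -y, -z); pixel columns grow to the right and rows downward; lengths in m; the calibration is good to about 2 mm. A picture is of the moment at which its call begins.
- arm.sign_off(): hands the job in, once; it reports no verdict.
The state is a dict: "clock": time; "joints": joint angles; "dq": joint speeds; "joint_efforts": joint torques, N m; "position": TCP position; "ee_rot": TCP orientation; "force": force on the tool from outside, world axes, zero at the start; "ft_torque": the same for the moment, N m; "width": opening from 0.0 (shut) to 1.0 (fully open).
Only numpy, scipy, OpenCV 4.12 (cv2) and the standard library are available. Lean on these libraries where they do the work, as an engineer would, in place of code of your own. Each camera call takes 0.05 s, during which the arm holds its last target.

### The job

Clear the worktop: with the fingertips, sweep the three small sealed paste cups along the worktop and in through the open side of the steel collecting tray, until each stands wholly inside it. Push them only: do not pick up, lift or tip over any cup. Leave the jars and the box where they stand.

Things in the scene. Friction and masses are not known exactly. Their poses are not given: they have to be found in the camera images.
- cup_1: One of three identical sealed single-dose paste cups, grey plastic with a foil top: round, 24 mm across at the rim (20 mm at the foot), 15 mm high, 14 to 28 g, standing upright on the worktop. It slides when pushed from the side. Origin: centre of its underside; z up.
- cup_2: One of three identical sealed single-dose paste cups, grey plastic with a foil top: round, 24 mm across at the rim (20 mm at the foot), 15 mm high, 14 to 28 g, standing upright on the worktop. It slides when pushed from the side. Origin: centre of its underside; z up.
- cup_3: One of three identical sealed single-dose paste cups, grey plastic with a foil top: round, 24 mm across at the rim (20 mm at the foot), 15 mm high, 14 to 28 g, standing upright on the worktop. It slides when pushed from the side. Origin: centre of its underside; z up.
- tray: Flat steel tray, fixed; 170 mm (x) by 110 mm (y) outside, three walls 4 mm thick, 25 mm high. Its long -y side is open and looks to the robot's right (world -y), turned up to 20 degrees; back wall at +y. Inside: x -81 to 81 mm, y -55 (lip edge) to 51 mm. Floor 1.5 mm, its lip bevelled to the worktop over 14 mm, so cups slide onto it. Origin: centre of its footprint at worktop height; z up.
- small_jar: Small round screw jar with a white ribbed lid, 31 mm across, 32 mm high, loose; it stands among the paste cups and is to be left alone. Origin: centre of its underside.
- powder_jar: White round jar with ribbed screw cap, 41 mm across, 66 mm high, loose, beyond the cups; to be left alone. Origin: centre of its underside.
- bur_box: Small box with teal base and clear lid (65 x 92 mm along its x and y, 39 mm high), loose, beyond the cups; to be left alone. Origin: centre of its underside.

How it is judged:
At the end, for the whole second after the job is handed in: All three cups stand upright on the tray floor, at rest, each centre at least 12 mm inside the lip's edge and between the walls; the two jars and the box stand upright within 15 mm of where they were (x of cup_1 in the frame of tray between -0.082 and 0.082 m and y of cup_1 in the frame of tray between -0.043 and 0.052 m and height (world z) of each of cup_1, cup_2, cup_3 below 0.006 m and angle between each of cup_1, cup_2, cup_3, small_jar, powder_jar, bur_box's own z axis and vertical below 0.2 rad and linear speed of each of cup_1, cup_2, cup_3 below 0.01 m/s and x of cup_2 in the frame of tray between -0.082 and 0.082 m and y of cup_2 in the frame of tray between -0.043 and 0.052 m and x of cup_3 in the frame of tray between -0.082 and 0.082 m and y of cup_3 in the frame of tray between -0.043 and 0.052 m and distance of each of small_jar, powder_jar, bur_box from where it was at the start of the episode below 0.015 m); the robot touches nothing.
It fails at once if a paste cup is lifted (underside more than 12 mm above the worktop) (height (world z) of any of cup_1, cup_2, cup_3 above 0.012 m).
It fails at once if a paste cup is tipped by more than 45 degrees (angle between any of cup_1, cup_2, cup_3's own z axis and vertical above 0.8 rad).
It fails at once if a jar or the box is shifted by more than 15 mm (distance of any of small_jar, powder_jar, bur_box from where it was at the start of the episode above 0.015 m).
It also fails if it takes over 72 s, if anything falls off the work surface, if the arm or the gripper's body presses on something with over 40 N, if the wrist force passes 120 N, or if a joint passes its speed limit or range.

## Working session

There is one attempt and no reset: what is moved stays moved. The work goes in short steps, Python scripts to look and compute and a tool call to move; the robot and the scene stay as the last step left them, time stands still between calls to the robot, and variables do not carry over. Pictures are saved under pics/ and viewed, and the job is handed in when it is done.

Besides the shell and the picture viewer there is one more tool, called after "Emit:" by a JSON object that holds its "op" and its "data". move_arm: Moves the arm, as the interface text tells. Its arguments: {"type":"object","properties":{"steps":{"type":"string"},"squeeze":{"type":"number"}},"required":["steps"]}

```bash
mkdir -p pics; cat > h.py <<'E'
import numpy as np, cv2
from cell import arm
def grab(n,fn):
    d=arm.get_image(n); cv2.imwrite('pics/'+fn,d['img']); np.savez('%s.npz'%n,**{k:np.array(v) for k,v in d.items()}); return d
def world(d):
    z=d['z_map'];H,W=z.shape;f=H/2/np.tan(np.radians(float(d['vfov']))/2)
    u,v=np.meshgrid(np.arange(W),np.arange(H))
    P=np.stack([(u-d['cx'])/f*z,-(v-d['cy'])/f*z,-z,np.ones_like(z)],-1)
    return P@np.array(d['extrinsics']).T
def onplane(d,u,v,h):
    H=420;f=H/2/np.tan(np.radians(float(d['vfov']))/2);E=np.array(d['extrinsics'])
    r=E[:3,:3]@np.array([(u-d['cx'])/f,-(v-d['cy'])/f,-1]);o=E[:3,3]
    return o+r*(h-o[2])/r[2]
E
python3 - <<'E'
from h import *
s=arm.observe()
print({k:np.round(v,3) for k,v in s.items()})
for n in('top','side'):
    d=grab(n,n+'0.png');print(d['vfov'],d['cx'],d['cy'],[k for k in d]);print(np.round(d['extrinsics'],3))
E
```

```text
{'clock': np.float64(0.0), 'joints': array([-1.22 ,  0.435,  0.025,  1.574, -0.012,  1.134, -0.075]), 'dq': array([ 0.001, -0.   , -0.001,  0.002, -0.001, -0.   ,  0.   ]), 'joint_efforts': array([-0.0000e+00, -6.6786e+01,  9.8500e-01, -3.1446e+01, -6.1000e-02,
        4.3000e-02,  0.0000e+00]), 'position': array([0.274, 0.561, 0.226]), 'ee_rot': array([-0.87 ,  1.392,  0.868]), 'force': array([0.458, 0.275, 0.184]), 'ft_torque': array([-0.024,  0.013, -0.001]), 'width': np.float64(0.998)}
50.885203272414216 281.1416281275855 206.2861812548116 ['img', 'z_map', 'vfov', 'cx', 'cy', 'extrinsics']
[[-0.006  0.999 -0.054  0.497]
 [-1.    -0.006  0.001  0.02 ]
 [ 0.     0.054  0.999  0.907]
 [ 0.     0.     0.     1.   ]]
50.08152419261825 276.69347642704713 211.57728411345784 ['img', 'z_map', 'vfov', 'cx', 'cy', 'extrinsics']
[[ 0.923  0.198 -0.329  0.28 ]
 [-0.384  0.437 -0.814 -0.678]
 [-0.018  0.878  0.479  0.451]
 [ 0.     0.     0.     1.   ]]
```

View pics/top0.png

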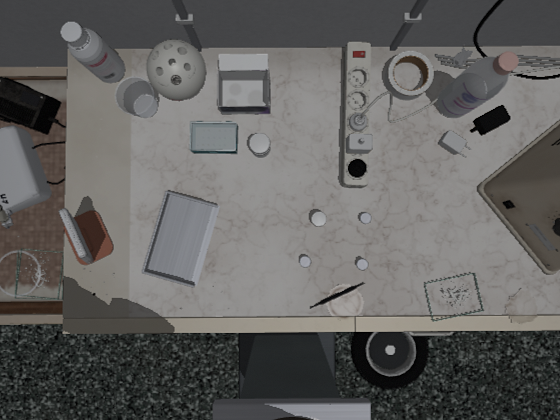

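View pics/side0.png

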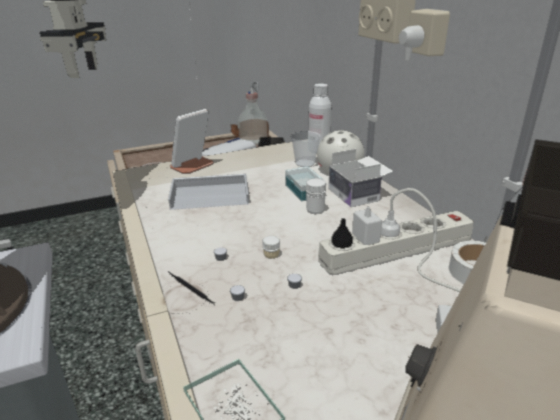

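```bash
python3 - <<'E'
from h import *
from scipy.spatial.transform import Rotation as R
print(R.from_rotvec([-0.87,1.392,.868]).as_matrix().round(3))
d=np.load('top.npz');P=world(d);m=(P[...,2]>0.006)&(P[...,2]<0.09)&(d['z_map']>0)
n,l,st,c=cv2.connectedComponentsWithStats(m.astype(np.uint8))
for i in range(1,n):
    if st[i,4]>40:
        q=P[l==i];print(st[i],c[i].round(0),q.min(0)[:3].round(3),q.max(0)[:3].round(3))
E
```

```text
[[-0.001 -0.899  0.438]
 [-0.002  0.438  0.899]
 [-1.    -0.    -0.002]]
[   86    25   474   163 15981] [297.  66.] [ 0.583 -0.561  0.006] [0.884 0.392 0.09 ]
[   0   28   68   20 1181] [31. 38.] [0.879 0.435 0.006] [0.883 0.601 0.09 ]
[441  47  32  22 274] [461.  59.] [ 0.83  -0.379  0.006] [ 0.868 -0.315  0.025]
[ 385   51   49   72 1246] [408.  77.] [ 0.717 -0.289  0.006] [ 0.857 -0.187  0.086]
[ 217   54   54   60 1845] [242.  78.] [0.738 0.042 0.006] [0.841 0.142 0.09 ]
[517  55  30  11 114] [529.  60.] [ 0.836 -0.532  0.006] [ 0.858 -0.473  0.011]
[510  65  50  11 132] [534.  70.] [ 0.813 -0.559  0.006] [ 0.836 -0.454  0.017]
[534  75  23   5  51] [545.  77.] [ 0.806 -0.552  0.006] [ 0.815 -0.507  0.01 ]
[410  79  67  40 717] [449. 104.] [ 0.724 -0.356  0.006] [ 0.785 -0.248  0.09 ]
[470 105  41  30 660] [491. 120.] [ 0.69  -0.446  0.006] [ 0.748 -0.368  0.03 ]
[ 190  121   48   33 1515] [214. 137.] [0.653 0.108 0.006] [0.718 0.202 0.044]
[ 477  120   83  155 4366] [523. 202.] [ 0.405 -0.549  0.006] [ 0.718 -0.379  0.09 ]
[439 130  33  28 471] [453. 143.] [ 0.642 -0.368  0.006] [ 0.697 -0.304  0.034]
[249 133  22  25 425] [260. 145.] [0.645 0.041 0.009] [0.684 0.081 0.07 ]
[142 191  76  97 704] [166. 239.] [0.385 0.148 0.006] [0.576 0.298 0.029]
[ 72 210  41  55 904] [ 92. 237.] [0.43  0.364 0.006] [0.54  0.444 0.09 ]
[311 212  16  15 191] [318. 219.] [ 0.504 -0.069  0.018] [ 0.533 -0.04   0.036]
[360 213  12  11 106] [366. 218.] [ 0.51  -0.162  0.01 ] [ 0.53  -0.139  0.019]
[300 256  11  12 107] [305. 261.] [ 0.422 -0.038  0.012] [ 0.444 -0.017  0.02 ]
[357 259  12  11 105] [362. 264.] [ 0.418 -0.154  0.012] [ 0.438 -0.132  0.019]
[320 286  38  19 105] [339. 295.] [ 0.347 -0.133  0.006] [ 0.383 -0.057  0.011]
[443 288  26  17 129] [456. 295.] [ 0.345 -0.356  0.006] [ 0.378 -0.305  0.013]
```

```bash
python3 - <<'E'
from h import *
d=np.load('top.npz');P=world(d);m=(P[...,2]>0.006)&(P[...,2]<0.09)&(d['z_map']>0)
n,l,st,c=cv2.connectedComponentsWithStats(m.astype(np.uint8))
for i in range(1,n):
    if st[i,4]>90 and 160<c[i][0]<380 and c[i][1]>125:
        h={425:.066,191:.032}.get(st[i,4],.015)
        q=P[l==i][:,:3];top=q[q[:,2]>q[:,2].max()-.006]
        print(c[i].round(1),'ray',onplane(d,*c[i],h).round(4),'pts',top.mean(0).round(4))
b=(m&(P[...,0]>.38)&(P[...,0]<.58)&(P[...,1]>.12)&(P[...,1]<.31)&(P[...,2]>.018))
r=cv2.minAreaRect(P[b][:,:2].astype(np.float32));print(r,cv2.boxPoints(r))
i=d['img'];a=i[180:300,135:390];cv2.imwrite('pics/crop0.png',cv2.resize(a,None,fx=3,fy=3))
for f in[(0.5,0.2),(.45,-.1)]:
    w=(abs(P[...,0]-f[0])<.02)&(abs(P[...,1]-f[1])<.02);print(np.median(P[w][:,2]))
E
```

```text
[213.6 137.1] ray [0.6871 0.1567 0.015 ] pts [0.6847 0.1544 0.0399]
[260.1 144.8] ray [0.6606 0.0595 0.066 ] pts [0.6646 0.0609 0.066 ]
[166.3 238.6] ray [0.4809 0.2517 0.015 ] pts [0.4846 0.245  0.025 ]
[318.4 218.8] ray [ 0.5185 -0.054   0.032 ] pts [ 0.5183 -0.0547  0.0319]
[365.5 217.9] ray [ 0.5201 -0.1506  0.015 ] pts [ 0.5199 -0.1504  0.0158]
[305.  261.4] ray [ 0.4334 -0.0276  0.015 ] pts [ 0.4333 -0.0276  0.0159]
[362.2 264.1] ray [ 0.4274 -0.1424  0.015 ] pts [ 0.4275 -0.1423  0.0158]
[338.6 294.8] ray [ 0.3665 -0.0942  0.015 ] pts [ 0.3655 -0.0951  0.0079]
((0.48121798038482666, 0.22336773574352264), (0.10888266563415527, 0.17141258716583252), 74.10733795166016) [[0.3838797  0.19447683]
 [0.54874027 0.14753787]
 [0.5785563  0.25225866]
 [0.4136957  0.2991976 ]]
0.0019341524070968785
4.582759959076421e-05
```

View pics/crop0.png

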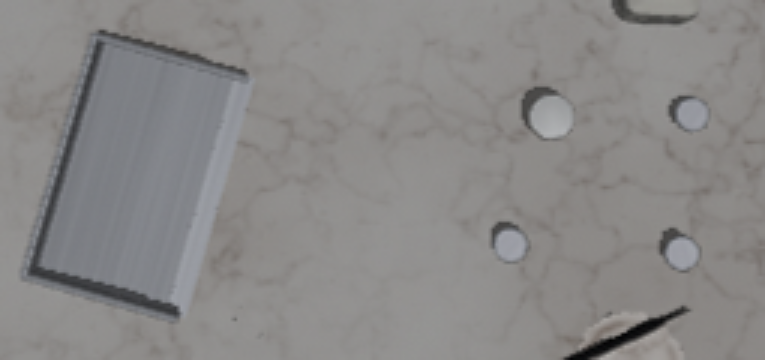

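```bash
python3 - <<'E'
from h import *
d=np.load('top.npz');P=world(d);m=(P[...,2]>0.006)&(d['z_map']>0)
for x in np.arange(.56,.72,.01):
    q=P[m&(abs(P[...,0]-x)<.006)&(P[...,1]<-.02)&(P[...,1]>-.25)]
    if len(q): print(x.round(2),q[:,1].min().round(3),q[:,1].max().round(3),q[:,2].max().round(3))
E
```

```text
0.58 -0.149 -0.107 0.041
0.59 -0.15 -0.102 0.044
0.6 -0.152 -0.102 0.067
0.61 -0.153 -0.103 0.09
0.62 -0.153 -0.103 0.092
0.63 -0.153 -0.103 0.073
0.64 -0.153 -0.104 0.065
0.65 -0.153 -0.104 0.09
0.66 -0.152 -0.105 0.103
0.67 -0.152 -0.105 0.101
0.68 -0.152 -0.105 0.087
0.69 -0.155 -0.106 0.062
0.7 -0.156 -0.106 0.111
0.71 -0.156 -0.106 0.123
```

```bash
cat >> h.py <<'E'
from scipy.spatial.transform import Rotation as Rt
def plan(*ts):
    s=arm.observe();M=Rt.from_rotvec(s['ee_rot']).as_matrix();h=np.degrees(np.arctan2(M[1,2],M[0,2]))
    print('t',round(s['clock'],2),'pos',np.round(s['position'],4),'zhead',h.round(2),'w',round(float(s['width']),3),'F',np.round(s['force'],1),'tilt',np.round(M[2],3))
    for x,y,z,th in ts: print((x,y,z,th),(M.T@(np.array([x,y,z])-s['position'])).round(4),'turn',np.radians(h-th).round(4))
E
python3 -c "
from h import *
plan((.39,.1,.2,-8),(.425,-.075,.05,-8),(.425,-.075,.006,-8))"
```

```text
t 0.1 pos [0.2739 0.5613 0.226 ] zhead 63.99 w 1.001 F [-0.2 -0.1 -0.2] tilt [-1.    -0.    -0.001]
(0.39, 0.1, 0.2, -8) [ 0.0266 -0.3066 -0.3636] turn 1.2565
(0.425, -0.075, 0.05, -8) [ 0.1768 -0.4148 -0.5053] turn 1.2565
(0.425, -0.075, 0.006, -8) [ 0.2208 -0.4148 -0.5053] turn 1.2565
```

Emit:
{"op": "move_arm", "data": {"steps": "0 -0.027 -0.03 0.12 205; 0 -0.054 -0.063 0.24 205; 0 -0.081 -0.095 0.36 205; 0 -0.108 -0.128 0.48 205; 0 -0.135 -0.16 0.60 205; 0 -0.162 -0.193 0.72 205; 0 -0.189 -0.225 0.84 205; 0 -0.216 -0.258 0.96 205; 0 -0.243 -0.29 1.08 205; 0 -0.27 -0.32 1.2 205"}}

```text
clock: 0.93
position: [0.375, 0.1569, 0.2266]
ee_rot: [0.07, 1.57, -0.069]
force: [1.7, 0.5, 0.5]
width: 0.325
```

```bash
python3 -c "
from h import *
plan((.42,-.075,.05,-8),(.42,-.075,.006,-8))"
```

```text
t 0.93 pos [0.375  0.1569 0.2266] zhead -5.08 w 0.325 F [1.7 0.5 0.5] tilt [-1.  0. -0.]
(0.42, -0.075, 0.05, -8) [ 0.1765 -0.2271  0.0654] turn 0.0509
(0.42, -0.075, 0.006, -8) [ 0.2205 -0.2271  0.0654] turn 0.0509
```

Emit:
{"op": "move_arm", "data": {"steps": "0.015 -0.03 0.01 0.01 205; 0.03 -0.06 0.018 0.02 205; 0.05 -0.09 0.026 0.03 205; 0.07 -0.12 0.034 0.04 205; 0.09 -0.15 0.042 0.05 205; 0.11 -0.18 0.052 0.05 205; 0.13 -0.205 0.06 0.05 205; 0.15 -0.225 0.066 0.05 205; 0.17 -0.227 0.066 0.05 205; 0.177 -0.227 0.066 0.05 205"}}

```text
clock: 1.77
position: [0.421, -0.0742, 0.0476]
ee_rot: [0.106, 1.571, -0.108]
force: [-0.2, 0.8, 0.4]
width: 0.197
```

```bash
python3 -c "
from h import *
plan((.42,-.075,.006,-8))
grab('side','s1.png');grab('top','t1.png')"
```

```text
t 1.77 pos [ 0.421  -0.0742  0.0476] zhead -7.8 w 0.197 F [-0.2  0.8  0.4] tilt [-1.    -0.001 -0.003]
(0.42, -0.075, 0.006, -8) [ 0.0416 -0.0009 -0.0008] turn 0.0034
```

View pics/s1.png

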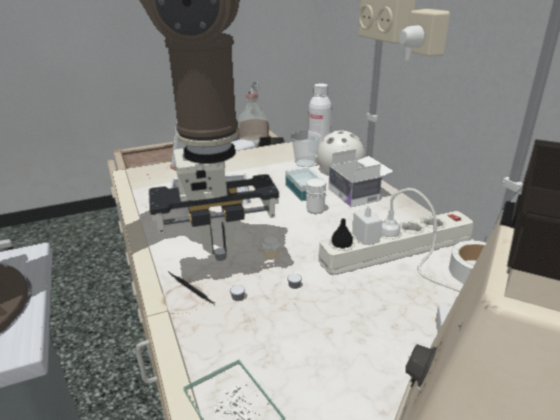

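View pics/t1.png

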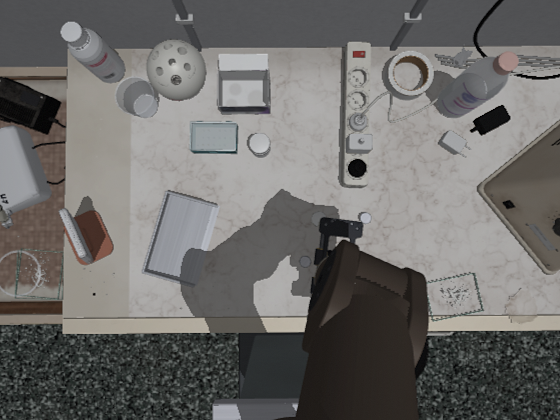

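Emit:
{"op": "move_arm", "data": {"steps": "0.012 0 0 0 205; 0.024 0 0 0 205; 0.034 0 0 0 205; 0.041 0 0 0 205; 0.0415 0 0 0 205; 0.0415 0.005 0.001 0 205; 0.0415 0.012 0.003 0 205; 0.0415 0.018 0.005 0 205;0.0415 0.022 0.005 0 205"}}

```text
clock: 2.62
position: [0.4315, -0.0502, 0.0088]
ee_rot: [0.104, 1.567, -0.103]
force: [-0.0, -0.5, -0.1]
width: 0.197
```

```bash
python3 -c "
from h import *
plan((.4306,-.0452,.006,-8),(.441,.1,.006,-8),(.441,.227,.006,-8))
grab('side','s2.png')"
```

```text
t 2.62 pos [ 0.4315 -0.0502  0.0088] zhead -7.54 w 0.197 F [-0.  -0.5 -0.1] tilt [-1.     0.001  0.002]
(0.4306, -0.0452, 0.006, -8) [ 0.0028  0.0048 -0.0016] turn 0.008
(0.441, 0.1, 0.006, -8) [ 0.0029  0.1501 -0.0103] turn 0.008
(0.441, 0.227, 0.006, -8) [ 0.0029  0.276  -0.027 ] turn 0.008
```

View pics/s2.png

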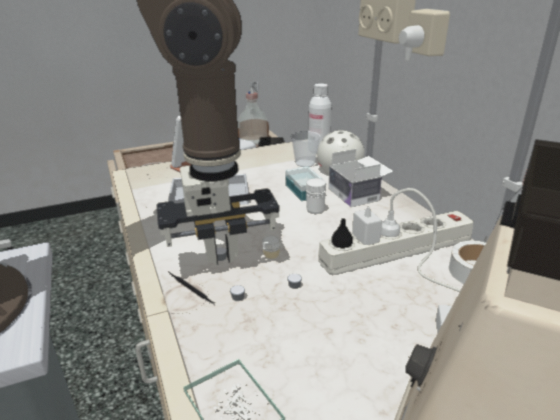

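```bash
python3 -c "
import cv2
i=cv2.imread('pics/s2.png')[180:300,150:310];cv2.imwrite('pics/s2c.png',cv2.resize(i,None,fx=5,fy=5,interpolation=2))"
```

```text
(no output)
```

View pics/s2c.png

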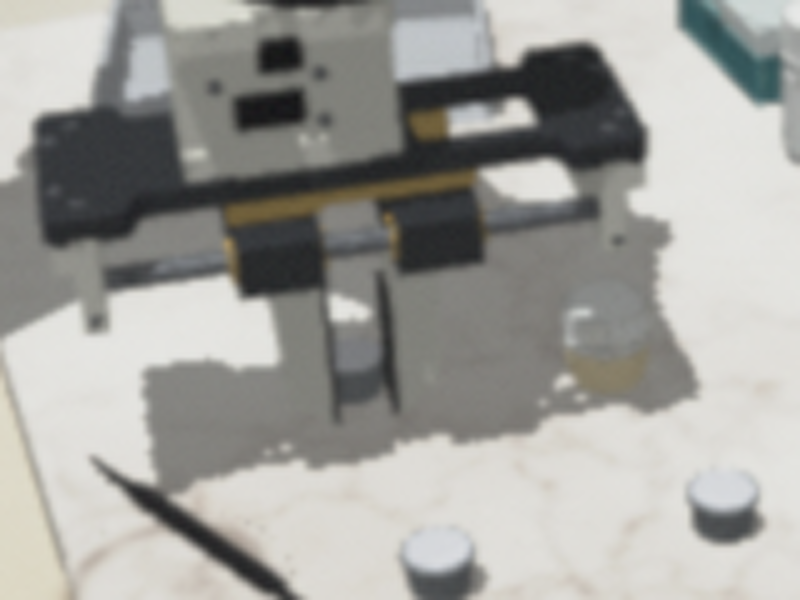

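Emit:
{"op": "move_arm", "data": {"steps": "0.001 0.004 0 0 205; 0.002 0.010 -0.001 0 205; 0.0025 0.02 -0.001 0 205; 0.0025 0.032 -0.002 0 205; 0.0025 0.046 -0.003 0 205; 0.0025 0.06 -0.004 0 205; 0.0025 0.074 -0.005 0 205; 0.0025 0.088 -0.006 0 205; 0.0025 0.102 -0.007 0 205; 0.0025 0.116 -0.008 0 205"}}

```text
clock: 3.5
position: [0.4374, 0.0659, 0.0056]
ee_rot: [0.105, 1.569, -0.104]
force: [0.1, 0.0, 0.7]
width: 0.196
```

```bash
python3 -c "
from h import *
plan((.441,.14,.006,-8),(.441,.227,.006,-8))
i=grab('side','s3.png')['img'][120:300,130:370];cv2.imwrite('pics/s3c.png',cv2.resize(i,None,fx=3,fy=3,interpolation=2))"
```

```text
t 3.5 pos [0.4374 0.0659 0.0056] zhead -7.62 w 0.196 F [0.1 0.  0.7] tilt [-1.  0. -0.]
(0.441, 0.14, 0.006, -8) [-0.0004  0.0739 -0.0063] turn 0.0066
(0.441, 0.227, 0.006, -8) [-0.0004  0.1602 -0.0178] turn 0.0066
```

View pics/s3c.png

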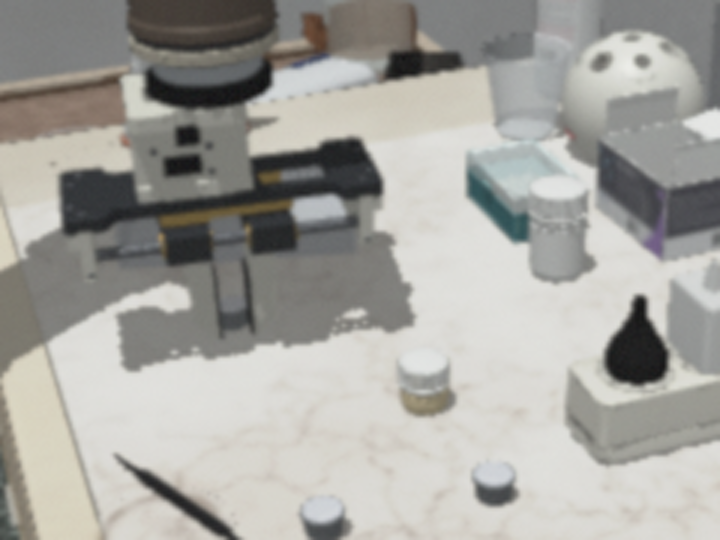

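Emit:
{"op": "move_arm", "data": {"steps": "-0.001 0.012 -0.001 0 205; -0.001 0.026 -0.002 0 205; -0.0015 0.04 -0.003 0 205; -0.002 0.054 -0.004 0 205; -0.002 0.068 -0.006 0 205; -0.002 0.082 -0.008 0 205; -0.002 0.094 -0.010 0 205; -0.002 0.104 -0.011 0 205; -0.002 0.114 -0.012 0 205; -0.002 0.122 -0.013 0 205"}}

```text
clock: 4.38
position: [0.441, 0.1881, 0.0077]
ee_rot: [0.104, 1.568, -0.104]
force: [-0.0, -0.1, -1.0]
width: 0.197
```

```bash
python3 -c "
from h import *
plan((.441,.227,.006,-8))
i=grab('side','s4.png')['img'][120:300,130:370];cv2.imwrite('pics/s4c.png',cv2.resize(i,None,fx=3,fy=3,interpolation=2))"
```

```text
t 4.38 pos [0.441  0.1881 0.0077] zhead -7.6 w 0.197 F [-0.  -0.1 -1. ] tilt [-1.  0. -0.]
(0.441, 0.227, 0.006, -8) [ 0.0017  0.0385 -0.0051] turn 0.0069
```

View pics/s4c.png

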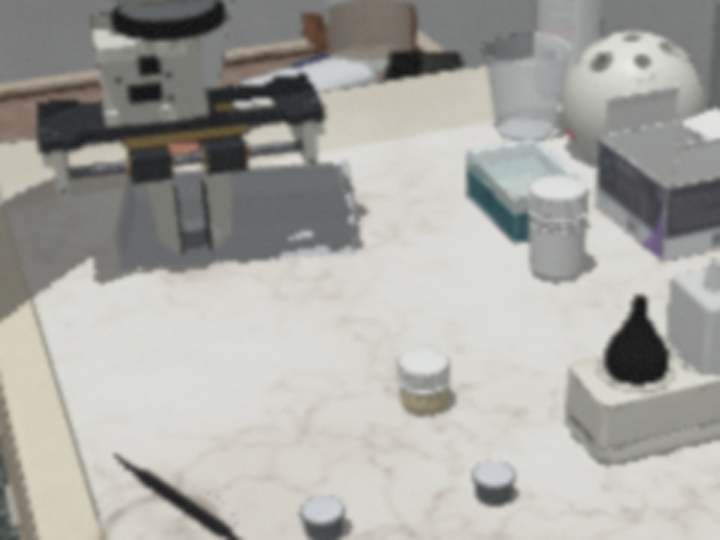

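Emit:
{"op": "move_arm", "data": {"steps": "0 0.008 -0.001 0 205; 0 0.016 -0.002 0 205; 0 0.024 -0.003 0 205; 0 0.031 -0.004 0 205; 0 0.036 -0.005 0 205; 0 0.038 -0.005 0 205; 0 0.038 -0.005 0 205; 0 0.025 -0.003 0 205; -0.01 0.01 -0.003 0 205; -0.03 -0.01 -0.003 0 205"}}

```text
clock: 5.27
position: [0.4356, 0.1761, 0.0366]
ee_rot: [0.102, 1.571, -0.106]
force: [-0.1, -0.6, 0.7]
width: 0.196
```

```bash
python3 -c "
from h import *
plan((.42,-.1,.06,-8),(.42,-.185,.06,-8),(.42,-.185,.006,-8))
grab('top','t4.png')
i=grab('side','s5.png')['img'][120:300,130:370];cv2.imwrite('pics/s5c.png',cv2.resize(i,None,fx=3,fy=3,interpolation=2))"
```

```text
t 5.27 pos [0.4356 0.1761 0.0366] zhead -7.59 w 0.196 F [-0.1 -0.6  0.7] tilt [-1.    -0.002 -0.002]
(0.42, -0.1, 0.06, -8) [-0.0228 -0.2758  0.0209] turn 0.0072
(0.42, -0.185, 0.06, -8) [-0.0226 -0.36    0.0321] turn 0.0072
(0.42, -0.185, 0.006, -8) [ 0.0314 -0.3599  0.0322] turn 0.0072
```

View pics/s5c.png

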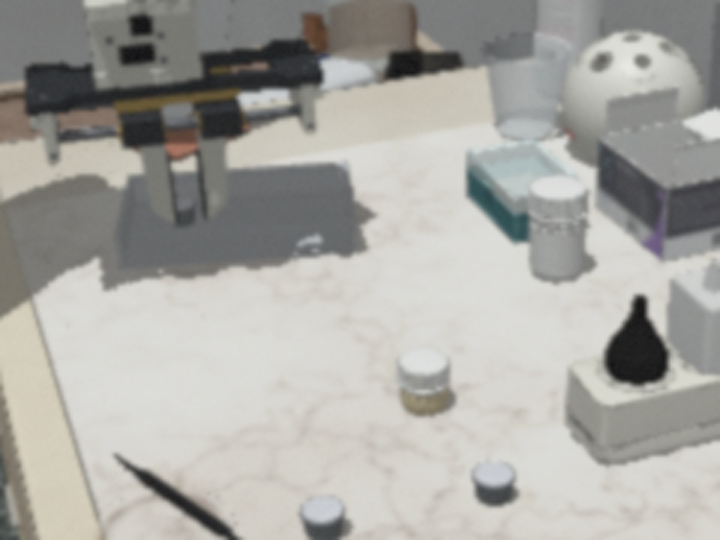

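Emit:
{"op": "move_arm", "data": {"steps": "-0.02 -0.03 0.002 0 205; -0.023 -0.07 0.005 0 205; -0.023 -0.11 0.009 0 205; -0.023 -0.15 0.013 0 205; -0.023 -0.19 0.017 0 205; -0.023 -0.23 0.02 0 205; -0.023 -0.27 0.024 0 205; -0.023 -0.31 0.028 0 205; -0.023 -0.345 0.031 0 205; -0.023 -0.36 0.032 0 205"}}

```text
clock: 6.2
position: [0.4196, -0.1892, 0.061]
ee_rot: [0.107, 1.567, -0.111]
force: [0.3, 0.2, 0.0]
width: 0.196
```

```bash
python3 -c "
from h import *
d=grab('top','t5.png');P=world(d)
m=(P[...,2]>0.011)&(P[...,2]<.022)&(abs(P[...,0]-.46)<.1)&(abs(P[...,1]-.23)<.07)
n,l,st,c=cv2.connectedComponentsWithStats(m.astype(np.uint8))
for i in range(1,n):
  if st[i,4]>30: print(st[i],P[l==i].mean(0).round(4))
plan((.42,-.185,.006,-8),(.4251,-.1596,.006,-8))
cv2.imwrite('pics/t5c.png',cv2.resize(d['img'][180:300,135:390],None,fx=3,fy=3))"
```

```text
[154 200  13  38  57] [0.5187 0.2644 0.0165 1.    ]
[145 239  11  33  55] [0.4463 0.2851 0.0166 1.    ]
[164 252  12  12 108] [0.4425 0.2449 0.017  1.    ]
t 6.25 pos [ 0.4195 -0.1905  0.0611] zhead -8.07 w 0.197 F [-0.  -3.5 -0.6] tilt [-1.    -0.003  0.002]
(0.42, -0.185, 0.006, -8) [ 0.0551  0.0056 -0.0004] turn -0.0012
(0.4251, -0.1596, 0.006, -8) [0.055  0.0315 0.0011] turn -0.0012
```

View pics/t5c.png

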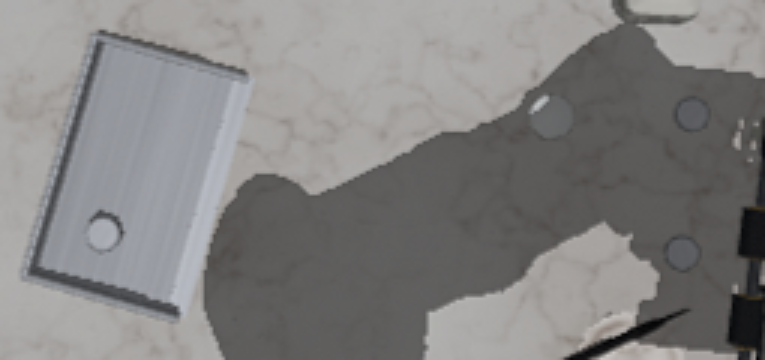

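Emit:
{"op": "move_arm", "data": {"steps": "0.015 0.003 0 0 205; 0.03 0.003 0 0 205; 0.045 0.003 0 0 205; 0.054 0.003 0 0 205; 0.054 0.004 0 0 205; 0.054 0.01 0 0 205; 0.054 0.018 0.001 0 205; 0.054 0.025 0.001 0 205; 0.054 0.031 0.001 0 205"}}

```text
clock: 7.0
position: [0.4265, -0.1515, 0.0073]
ee_rot: [0.104, 1.567, -0.103]
force: [0.2, 0.7, -0.5]
width: 0.197
```

```bash
python3 -c "
from h import *
plan((.4251,-.1596,.007,-8),(.4405,-.054,.007,-8),(.484,.2146,.007,-8))
i=grab('side','s6.png')['img'][150:330,130:370];cv2.imwrite('pics/s6c.png',cv2.resize(i,None,fx=3,fy=3,interpolation=2))"
```

```text
t 7.0 pos [ 0.4265 -0.1515  0.0073] zhead -7.56 w 0.197 F [ 0.2  0.7 -0.5] tilt [-1.     0.     0.001]
(0.4251, -0.1596, 0.007, -8) [ 0.0003 -0.0082 -0.0003] turn 0.0077
(0.4405, -0.054, 0.007, -8) [0.0003 0.0985 0.0011] turn 0.0077
(0.484, 0.2146, 0.007, -8) [0.0004 0.3705 0.0089] turn 0.0077
```

View pics/s6c.png

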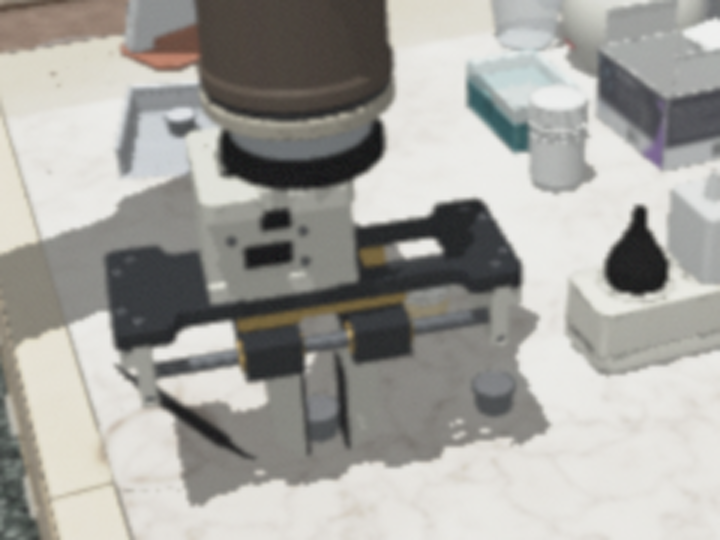

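Emit:
{"op": "move_arm", "data": {"steps": "0 0.004 0 0 205; 0 0.01 0 0 205; 0 0.02 0 0 205; 0 0.032 0 0 205; 0 0.046 0 0 205; 0 0.06 0 0 205; 0 0.074 0.001 0 205; 0 0.088 0.001 0 205; 0 0.102 0.001 0 205; 0 0.116 0.001 0 205"}}

```text
clock: 7.88
position: [0.4421, -0.0366, 0.0067]
ee_rot: [0.105, 1.568, -0.104]
force: [0.3, 0.3, -0.3]
width: 0.195
```

Emit:
{"op": "move_arm", "data": {"steps": "0 0.014 0 0 205; 0 0.028 0 0 205; 0 0.042 0 0 205; 0 0.056 0.001 0 205; 0 0.07 0.001 0 205; 0 0.084 0.001 0 205; 0 0.098 0.001 0 205; 0 0.112 0.002 0 205; 0 0.126 0.003 0 205; 0 0.14 0.004 0 205"}}

```text
clock: 8.72
position: [0.4644, 0.1016, 0.0067]
ee_rot: [0.104, 1.569, -0.104]
force: [-0.3, -0.8, 0.7]
width: 0.195
```

```bash
python3 -c "
from h import *
plan((.484,.2146,.007,-8))
i=grab('side','s7.png')['img'][120:300,130:370];cv2.imwrite('pics/s7c.png',cv2.resize(i,None,fx=3,fy=3,interpolation=2))"
```

```text
t 8.72 pos [0.4644 0.1016 0.0067] zhead -7.61 w 0.195 F [-0.3 -0.8  0.7] tilt [-1.  0. -0.]
(0.484, 0.2146, 0.007, -8) [-0.0003  0.1146  0.0045] turn 0.0068
```

View pics/s7c.png

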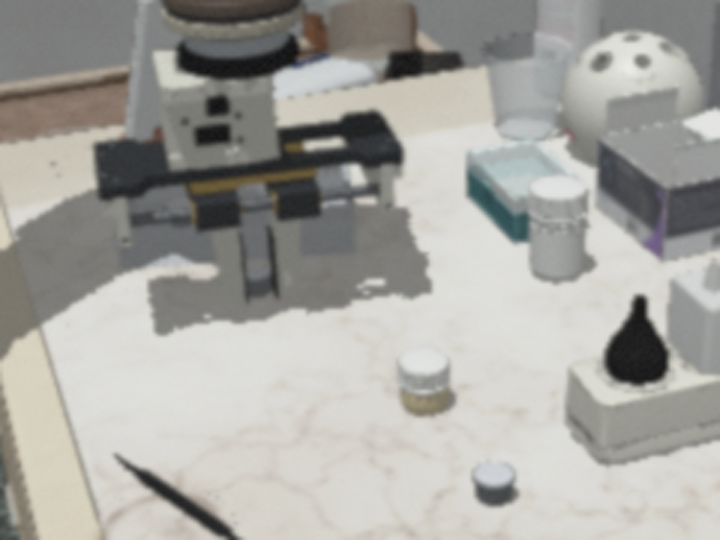

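Emit:
{"op": "move_arm", "data": {"steps": "0 0.014 0 0 205; -0.001 0.028 0 0 205; -0.001 0.042 0.001 0 205; -0.001 0.056 0.002 0 205; -0.001 0.068 0.002 0 205; -0.001 0.08 0.003 0 205; -0.001 0.09 0.003 0 205; -0.001 0.1 0.004 0 205; -0.001 0.108 0.004 0 205; -0.001 0.112 0.004 0 205"}}

```text
clock: 9.6
position: [0.4837, 0.212, 0.0077]
ee_rot: [0.104, 1.568, -0.104]
force: [0.4, 0.6, -0.3]
width: 0.195
```

Emit:
{"op": "move_arm", "data": {"steps": "0 0.003 0 0 205; 0 0.003 0 0 205; 0 -0.015 0 0 205; -0.015 -0.03 0 0 205; -0.05 -0.045 0 0 205; -0.09 -0.06 0 -0.12 205; -0.11 -0.09 0 -0.24 205; -0.11 -0.13 0 -0.36 205; -0.11 -0.17 0 -0.48 205; -0.11 -0.21 0 -0.6 205"}}

```text
clock: 10.43
position: [0.4552, 0.0011, 0.1184]
ee_rot: [-0.369, 1.538, 0.37]
force: [0.9, -1.4, -0.0]
width: 0.192
```

```bash
python3 -c "
from h import *
d=grab('top','t8.png');P=world(d)
m=(P[...,2]>0.011)&(P[...,2]<.022)&(abs(P[...,0]-.48)<.1)&(abs(P[...,1]-.22)<.08)
n,l,st,c=cv2.connectedComponentsWithStats(m.astype(np.uint8))
for i in range(1,n):
  if st[i,4]>30: print(st[i],P[l==i].mean(0).round(4))
plan((.55,-.1505,.12,82),(.548,-.1505,.007,82))
cv2.imwrite('pics/t8c.png',cv2.resize(d['img'][180:300,135:390],None,fx=3,fy=3))"
```

```text
[145 229  14  44  65] [0.4582 0.2816 0.0162 1.    ]
[170 231  12  12 110] [0.4852 0.2328 0.017  1.    ]
[164 252  12  12 107] [0.4424 0.245  0.0171 1.    ]
t 10.48 pos [ 0.4535 -0.0086  0.1185] zhead 27.31 w 0.195 F [-2.2 -6.6 -0.7] tilt [-1.    -0.003 -0.001]
(0.55, -0.1505, 0.12, 82) [-0.001  -0.1704  0.0206] turn -0.9545
(0.548, -0.1505, 0.007, 82) [ 0.112  -0.1692  0.0189] turn -0.9545
```

View pics/t8c.png

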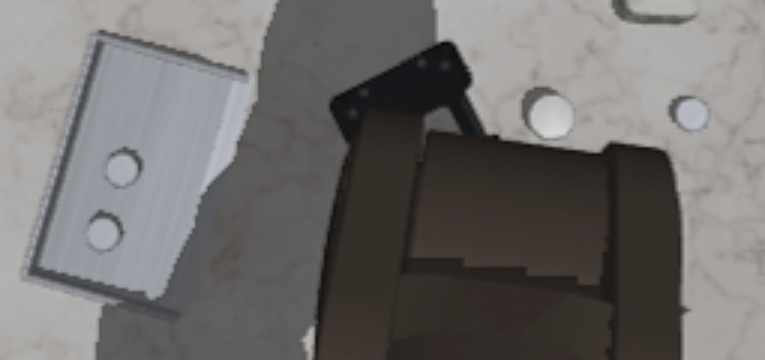

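```bash
python3 -c "
from h import *
plan((.55,-.148,.12,95))"
```

```text
t 10.48 pos [ 0.4535 -0.0086  0.1185] zhead 27.31 w 0.195 F [-2.2 -6.6 -0.7] tilt [-1.    -0.003 -0.001]
(0.55, -0.148, 0.12, 95) [-0.001  -0.1682  0.0218] turn -1.1814
```

Emit:
{"op": "move_arm", "data": {"steps": "0 -0.018 0.003 -0.12 205; 0 -0.036 0.005 -0.24 205; 0 -0.054 0.008 -0.36 205; 0 -0.072 0.01 -0.48 205; 0 -0.09 0.012 -0.6 205; 0 -0.108 0.014 -0.72 205; 0 -0.126 0.016 -0.84 205; 0 -0.144 0.018 -0.96 205; 0 -0.16 0.02 -1.07 205; 0 -0.168 0.022 -1.18 205"}}

```text
clock: 11.32
position: [0.551, -0.14, 0.1176]
ee_rot: [-1.266, 1.173, 1.265]
force: [0.1, -0.5, 0.8]
width: 0.196
```

```bash
python3 -c "
from h import *
i=grab('side','s9.png')['img'][120:300,170:410];cv2.imwrite('pics/s9c.png',cv2.resize(i,None,fx=3,fy=3,interpolation=2))
plan((.55,-.148,.05,95),(.55,-.148,.007,95));print(arm.observe()['joints'].round(2))"
```

```text
t 11.37 pos [ 0.5517 -0.1409  0.1177] zhead 94.78 w 0.198 F [ 1.2 -2.5  0.9] tilt [-1.    -0.001 -0.002]
(0.55, -0.148, 0.05, 95) [ 0.0678  0.0023 -0.0068] turn -0.0039
(0.55, -0.148, 0.007, 95) [ 0.1108  0.0023 -0.0068] turn -0.0039
[-0.01  0.46  0.23  1.85 -0.13  0.84  1.94]
```

View pics/s9c.png

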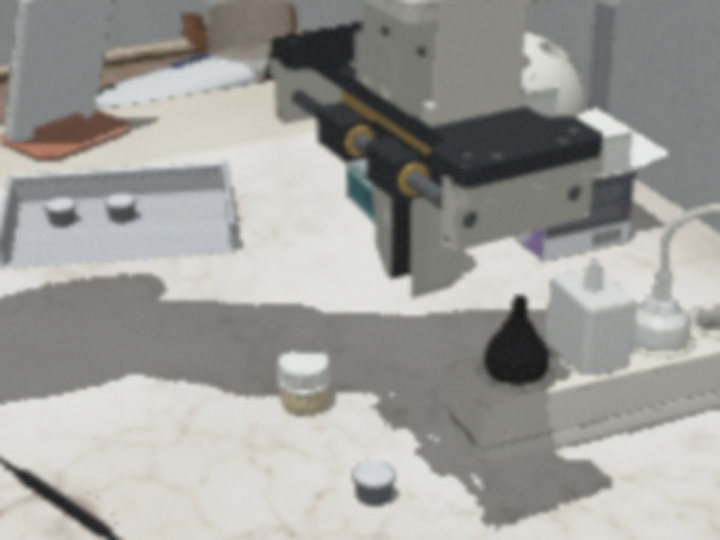

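Emit:
{"op": "move_arm", "data": {"steps": "0.01 0.002 -0.005 0 205; 0.02 0.003 -0.007 0 205; 0.03 0.003 -0.007 0 205; 0.045 0.003 -0.007 0 205; 0.06 0.003 -0.007 0 205; 0.066 0.003 -0.007 0 205; 0.066 0.003 -0.007 0 205"}}

```text
clock: 11.95
position: [0.5465, -0.1434, 0.0496]
ee_rot: [-1.261, 1.176, 1.267]
force: [-0.6, 0.1, 0.4]
width: 0.196
```

```bash
python3 -c "
from h import *
i=grab('side','s10.png')['img'][120:300,170:410];cv2.imwrite('pics/s10c.png',cv2.resize(i,None,fx=3,fy=3,interpolation=2))
plan((.55,-.148,.007,95));print(arm.observe()['joints'].round(2))"
```

```text
t 12.0 pos [ 0.5473 -0.1438  0.0507] zhead 94.24 w 0.197 F [-0.6  0.1  0.9] tilt [-1.     0.002  0.001]
(0.55, -0.148, 0.007, 95) [ 0.0437 -0.0025 -0.0044] turn -0.0132
[ 0.02  0.55  0.21  1.91 -0.17  0.7   1.97]
```

View pics/s10c.png

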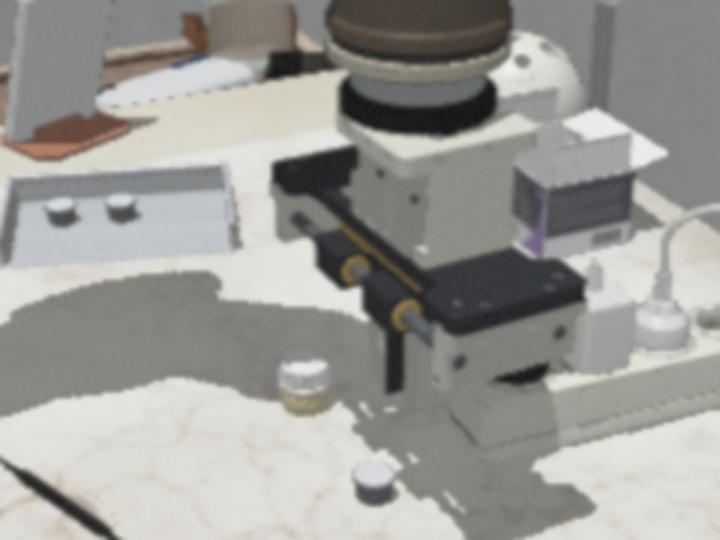

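```bash
python3 -c "
from h import *
d=np.load('side.npz');P=world(d)
# near bracket leg, crop px -> full
for (a,b,c,e) in[(440,560,340,410),(430,580,265,310),(385,400,330,390)]:
    q=P[120+c//3:120+e//3,170+a//3:170+b//3].reshape(-1,4)[:,:3]
    print(np.percentile(q,[2,20,50,80,98],axis=0).round(3))
"
```

```text
[[ 0.517 -0.238  0.028]
 [ 0.532 -0.231  0.041]
 [ 0.569 -0.227  0.118]
 [ 0.61  -0.146  0.129]
 [ 0.632 -0.123  0.144]]
[[ 0.518 -0.238  0.149]
 [ 0.533 -0.234  0.158]
 [ 0.552 -0.223  0.158]
 [ 0.572 -0.211  0.159]
 [ 0.586 -0.197  0.16 ]]
[[ 0.515 -0.184  0.054]
 [ 0.537 -0.135  0.06 ]
 [ 0.539 -0.134  0.071]
 [ 0.542 -0.133  0.082]
 [ 0.544 -0.131  0.122]]
```

Emit:
{"op": "move_arm", "data": {"steps": "0.003 0 -0.004 -0.01 205; 0.015 0 -0.005 -0.01 205; 0.028 0 -0.005 -0.01 205; 0.038 0 -0.005 -0.01 205; 0.043 0 -0.005 -0.01 205; 0.043 0 -0.005 -0.01 205"}}

```text
clock: 12.5
position: [0.5479, -0.1493, 0.0074]
ee_rot: [-1.27, 1.169, 1.273]
force: [0.1, 0.0, -0.0]
width: 0.194
```

```bash
python3 -c "
from h import *
i=grab('side','s11.png')['img'][120:300,170:410];cv2.imwrite('pics/s11c.png',cv2.resize(i,None,fx=3,fy=3,interpolation=2))
plan((.5373,-.149,.007,95),(.453,-.14,.007,95))"
```

```text
t 12.55 pos [ 0.5483 -0.1494  0.0081] zhead 94.84 w 0.193 F [-0.2 -0.6  0.4] tilt [-1.     0.001  0.   ]
(0.5373, -0.149, 0.007, 95) [0.0012 0.0109 0.0013] turn -0.0028
(0.453, -0.14, 0.007, 95) [0.0013 0.0942 0.0174] turn -0.0028
```

View pics/s11c.png

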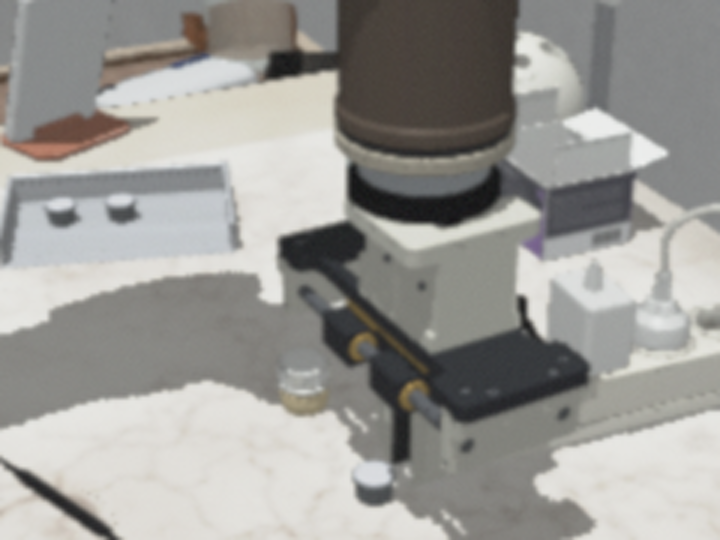

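Emit:
{"op": "move_arm", "data": {"steps": "0 0.004 0.0 0 205; 0 0.01 0.001 0 205; 0 0.02 0.002 0 205; 0 0.031 0.003 0 205; 0 0.043 0.004 0 205; 0 0.055 0.005 0 205; 0 0.067 0.006 0 205; 0 0.079 0.007 0 205; 0 0.088 0.008 0 205; 0 0.093 0.008 0 205"}}

```text
clock: 13.38
position: [0.4535, -0.1492, 0.009]
ee_rot: [-1.27, 1.168, 1.272]
force: [0.5, -0.3, 0.6]
width: 0.194
```

Emit:
{"op": "move_arm", "data": {"steps": "0 0.002 0 0 205; 0 0 0 0 205; 0 -0.015 0 0 205; -0.02 -0.025 0 0 205; -0.05 -0.03 0 0 205; -0.055 -0.01 -0.01 0.12 205; -0.055 0.01 -0.02 0.24 205; -0.055 0.015 -0.035 0.36 205; -0.055 0.015 -0.05 0.48 205; -0.055 0.015 -0.06 0.6 205"}}

```text
clock: 14.22
position: [0.4461, -0.2119, 0.0642]
ee_rot: [-0.818, 1.411, 0.816]
force: [0.8, 0.6, 0.0]
width: 0.196
```

```bash
python3 -c "
from h import *
d=grab('side','s12.png');P=world(d)
cv2.imwrite('pics/s12c.png',cv2.resize(d['img'][150:330,130:370],None,fx=3,fy=3,interpolation=2))
plan((.427,-.19,.06,0),)"
```

```text
t 14.27 pos [ 0.4466 -0.2135  0.0642] zhead 59.54 w 0.196 F [ 0.8 -2.   0.3] tilt [-1.    -0.003 -0.001]
(0.427, -0.19, 0.06, 0) [0.0041 0.0288 0.0103] turn 1.0391
```

View pics/s12c.png

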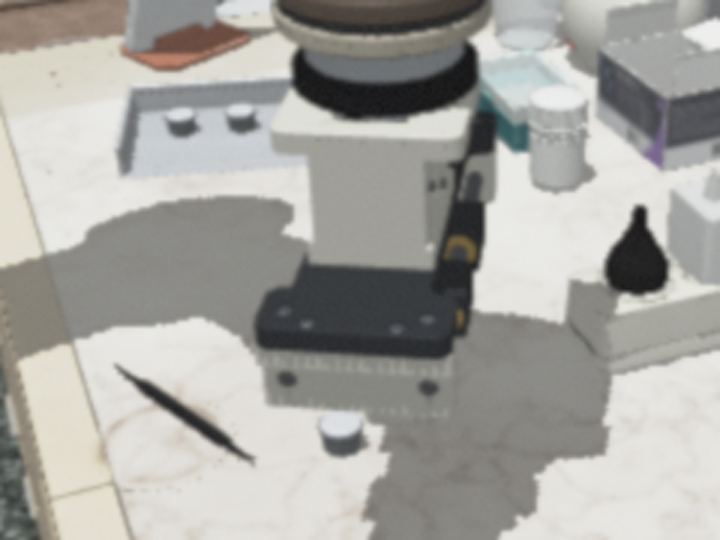

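```bash
python3 -c "
from h import *
d=np.load('side.npz');P=world(d)
print(onplane(d,243.3,289.5,.015).round(4))
m=(P[...,2]>.011)&(P[...,2]<.019)&(abs(P[...,0]-.43)<.04)&(abs(P[...,1]+.15)<.04)
q=P[m];print(len(q),q.min(0),q.max(0))
plan((.435,-.195,.06,-8),(.435,-.195,.007,-8))"
```

```text
[ 0.437  -0.1473  0.015 ]
133 [ 0.42380182 -0.1622972   0.01127778  1.        ] [ 0.44705172 -0.13867994  0.01743396  1.        ]
t 14.27 pos [ 0.4466 -0.2135  0.0642] zhead 59.54 w 0.196 F [ 0.8 -2.   0.3] tilt [-1.    -0.003 -0.001]
(0.435, -0.195, 0.06, -8) [0.0041 0.0194 0.0101] turn 1.1787
(0.435, -0.195, 0.007, -8) [0.0571 0.0195 0.0101] turn 1.1787
```

Emit:
{"op": "move_arm", "data": {"steps": "0 0.002 0.001 0.12 205; 0 0.004 0.002 0.24 205; 0 0.006 0.003 0.36 205; 0 0.008 0.004 0.48 205; 0 0.01 0.005 0.6 205; 0 0.012 0.006 0.72 205; 0 0.014 0.007 0.84 205; 0 0.016 0.008 0.96 205; 0 0.018 0.009 1.08 205; 0 0.018 0.009 1.18 205"}}

```text
clock: 15.1
position: [0.4348, -0.1926, 0.0636]
ee_rot: [0.099, 1.569, -0.099]
force: [0.3, -0.5, -0.5]
width: 0.195
```

```bash
python3 -c "
from h import *
d=grab('top','t13.png');P=world(d)
cv2.imwrite('pics/t13c.png',cv2.resize(d['img'][180:300,135:390],None,fx=3,fy=3))
m=(P[...,2]>.011)&(P[...,2]<.019)&(abs(P[...,0]-.43)<.03)&(abs(P[...,1]+.15)<.03)
q=P[m];print(len(q),q.mean(0))
plan((.43,-.195,.007,-8),(.433,-.168,.007,-8))"
```

```text
108 [ 0.43476725 -0.1491544   0.01539622  1.        ]
t 15.15 pos [ 0.435  -0.1927  0.0635] zhead -7.58 w 0.196 F [-0.2  0.7  0. ] tilt [-1.  0. -0.]
(0.43, -0.195, 0.007, -8) [ 0.0565 -0.003  -0.0046] turn 0.0073
(0.433, -0.168, 0.007, -8) [ 0.0566  0.0242 -0.0052] turn 0.0073
```

View pics/t13c.png

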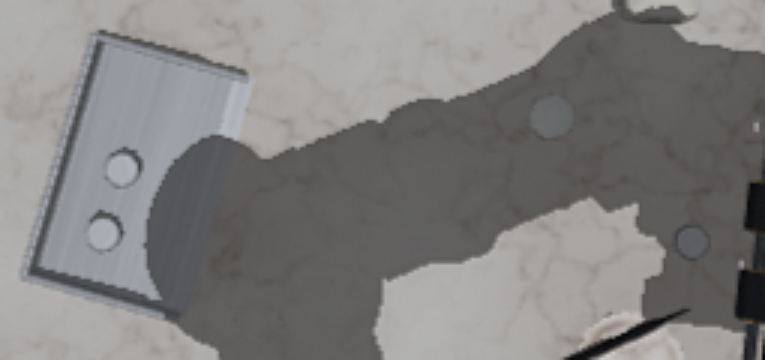

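Emit:
{"op": "move_arm", "data": {"steps": "0.015 -0.003 -0.003 0 205; 0.03 -0.003 -0.004 0 205; 0.045 -0.003 -0.004 0 205; 0.055 -0.003 -0.004 0 205; 0.056 -0.003 -0.004 0 205; 0.056 0.003 -0.004 0 205; 0.056 0.01 -0.004 0 205; 0.056 0.016 -0.004 0 205; 0.056 0.022 -0.004 0 205"}}

```text
clock: 15.9
position: [0.4336, -0.1703, 0.0083]
ee_rot: [0.097, 1.568, -0.097]
force: [-0.6, 0.9, 0.2]
width: 0.196
```

```bash
python3 -c "
from h import *
plan((.440,-.02,.007,-8),(.442,.0,.007,-8),(.521,.2018,.007,-8))
i=grab('side','s14.png')['img'][150:330,130:370];cv2.imwrite('pics/s14c.png',cv2.resize(i,None,fx=3,fy=3,interpolation=2))"
```

```text
t 15.9 pos [ 0.4336 -0.1703  0.0083] zhead -7.07 w 0.196 F [-0.6  0.9  0.2] tilt [-1.     0.     0.001]
(0.44, -0.02, 0.007, -8) [ 0.0013  0.1499 -0.0122] turn 0.0163
(0.442, 0.0, 0.007, -8) [ 0.0013  0.17   -0.0127] turn 0.0163
(0.521, 0.2018, 0.007, -8) [0.0014 0.38   0.0409] turn 0.0163
```

View pics/s14c.png

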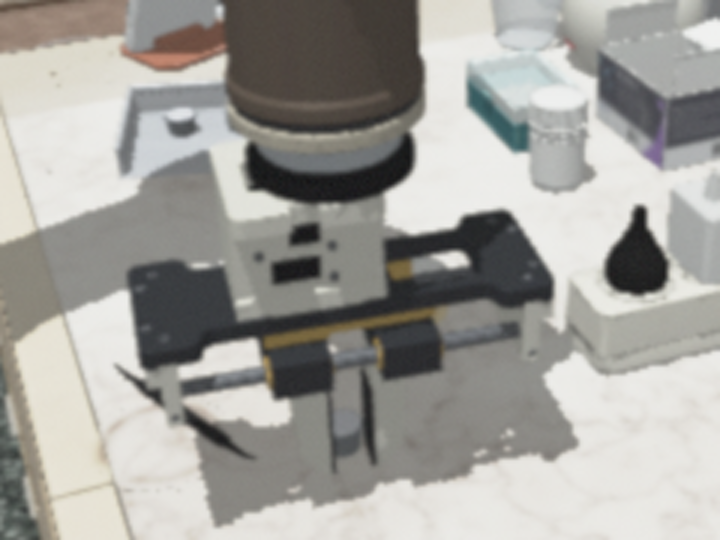

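Emit:
{"op": "move_arm", "data": {"steps": "0.001 0.005 0 0 205; 0.001 0.012 -0.001 0 205; 0.001 0.022 -0.002 0 205; 0.001 0.034 -0.003 0 205; 0.001 0.048 -0.004 0 205; 0.001 0.062 -0.005 0 205; 0.001 0.076 -0.006 0 205; 0.001 0.09 -0.007 0 205; 0.001 0.104 -0.008 0 205; 0.001 0.118 -0.01 0 205"}}

```text
clock: 16.78
position: [0.4377, -0.0516, 0.0067]
ee_rot: [0.098, 1.569, -0.097]
force: [0.1, -0.7, 0.2]
width: 0.197
```

Emit:
{"op": "move_arm", "data": {"steps": "0 0.014 -0.001 0 205; 0 0.028 -0.002 0 205; 0 0.042 -0.002 0 205; 0 0.054 -0.002 0 205; 0 0.066 0.001 0 205; 0 0.078 0.004 0 205; 0 0.09 0.007 0 205; 0 0.102 0.01 0 205; 0 0.112 0.013 0 205; 0 0.118 0.015 0 205"}}

```text
clock: 17.62
position: [0.4678, 0.0639, 0.0067]
ee_rot: [0.097, 1.569, -0.096]
force: [-0.0, -0.6, -0.0]
width: 0.197
```

```bash
python3 -c "
from h import *
plan((.521,.2018,.007,-8))
i=grab('side','s15.png')['img'][120:300,130:370];cv2.imwrite('pics/s15c.png',cv2.resize(i,None,fx=3,fy=3,interpolation=2))"
```

```text
t 17.62 pos [0.4678 0.0639 0.0067] zhead -7.06 w 0.197 F [-0.  -0.6 -0. ] tilt [-1.  0.  0.]
(0.521, 0.2018, 0.007, -8) [-0.0003  0.1433  0.0359] turn 0.0165
```

View pics/s15c.png

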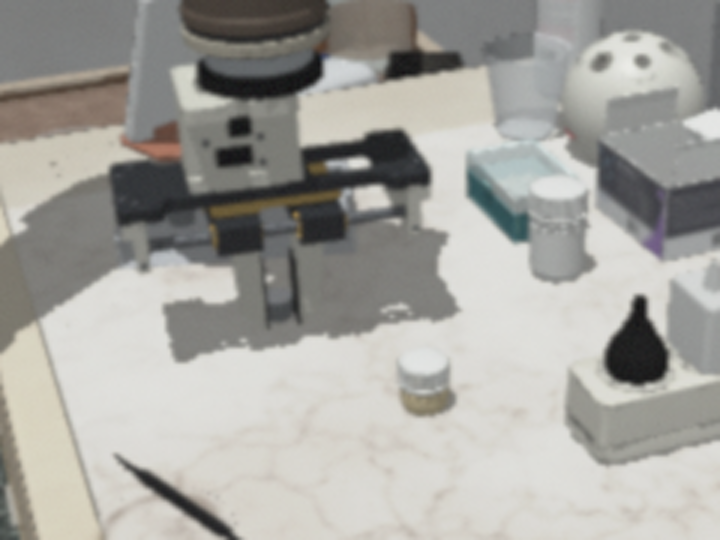

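Emit:
{"op": "move_arm", "data": {"steps": "0 0.013 0.003 0 205; -0.001 0.026 0.007 0 205; -0.001 0.039 0.01 0 205; -0.001 0.052 0.013 0 205; -0.001 0.065 0.017 0 205; -0.001 0.078 0.02 0 205; -0.001 0.09 0.023 0 205; -0.001 0.102 0.026 0 205; -0.001 0.112 0.028 0 205; -0.001 0.12 0.03 0 205"}}

```text
clock: 18.5
position: [0.5123, 0.1789, 0.0076]
ee_rot: [0.097, 1.569, -0.097]
force: [0.4, 0.9, -0.5]
width: 0.196
```

Emit:
{"op": "move_arm", "data": {"steps": "0 0.007 0.002 0 205; 0 0.014 0.004 0 205; 0 0.02 0.005 0 205; 0 0.023 0.006 0 205; 0 0.023 0.006 0 205; 0 0.01 0.003 0 205; -0.005 -0.01 0 0 205; -0.03 -0.03 0 0 205; -0.07 -0.06 0 0 205; -0.1 -0.1 -0.01 0 205"}}

```text
clock: 19.33
position: [0.4944, 0.0906, 0.0983]
ee_rot: [0.098, 1.568, -0.098]
force: [1.1, 0.8, 0.9]
width: 0.195
```

Emit:
{"op": "move_arm", "data": {"steps": "-0.01 -0.04 -0.01 0 205; -0.02 -0.08 -0.02 0 205; -0.02 -0.12 -0.03 0 205; -0.02 -0.16 -0.04 0 205; -0.02 -0.19 -0.05 0 205; -0.02 -0.2 -0.05 0 205; -0.02 -0.2 -0.05 0 205"}}

```text
clock: 19.92
position: [0.4174, -0.1035, 0.1172]
ee_rot: [0.104, 1.568, -0.103]
force: [0.2, -0.1, 0.4]
width: 0.196
```

```bash
python3 -c "
from h import *
plan()
d=grab('top','t16.png');P=world(d)
c=np.array([.4812,.2234]);a=np.radians(-15.9)
m=(P[...,2]>0.011)&(P[...,2]<.022)&(abs(P[...,0]-.48)<.11)&(abs(P[...,1]-.22)<.08)
n,l,st,_=cv2.connectedComponentsWithStats(m.astype(np.uint8))
for i in range(1,n):
  if st[i,4]>30:
    q=P[l==i].mean(0);r=q[:2]-c;print(st[i],q.round(4),'tray',(r@[np.cos(a),np.sin(a)]).round(4),(r@[-np.sin(a),np.cos(a)]).round(4))
for nm,x,y,h in[('sj',.5183,-.0547,.032),('pj',.6646,.0609,.066),('box',.6847,.1544,.04)]:
  q=P[(abs(P[...,0]-x)<.06)&(abs(P[...,1]-y)<.06)&(abs(P[...,2]-h)<.006)];print(nm,len(q),q.mean(0).round(4))
cv2.imwrite('pics/t16c.png',cv2.resize(d['img'][110:300,130:390],None,fx=3,fy=3))
i=grab('side','s16.png')"
```

```text
t 19.92 pos [ 0.4174 -0.1035  0.1172] zhead -7.53 w 0.196 F [ 0.2 -0.1  0.4] tilt [-1.     0.001  0.   ]
[149 194  20  64  86] [0.5103 0.2668 0.0166 1.    ] tray 0.0161 0.0497
[177 213  12  11 105] [0.5223 0.219  0.0174 1.    ] tray 0.0407 0.0071
[170 231  12  12 109] [0.4851 0.2328 0.0173 1.    ] tray 0.0012 0.0101
[164 252  12  12 109] [0.4426 0.2449 0.017  1.    ] tray -0.043 0.0101
sj 179 [ 0.5188 -0.0546  0.0317  1.    ]
pj 346 [0.6644 0.0607 0.0656 1.    ]
box 1395 [0.686  0.1537 0.0391 1.    ]
```

View pics/t16c.png

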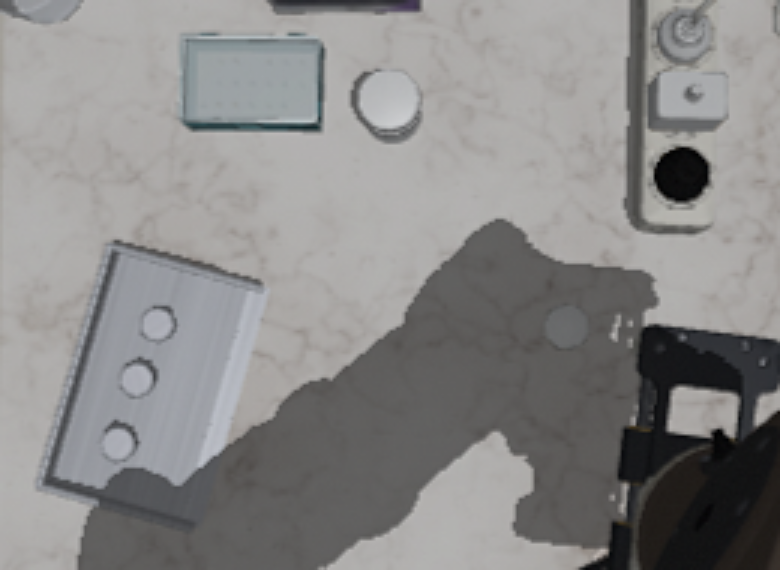

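View pics/s16.png

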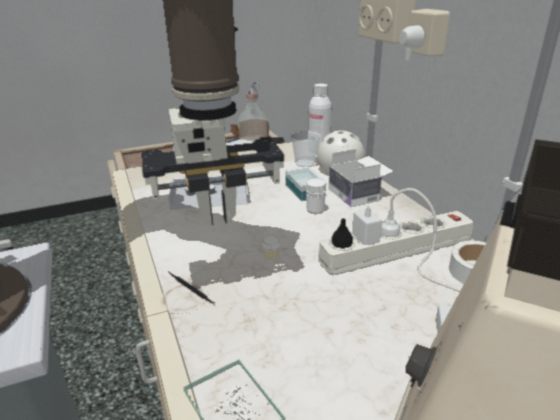

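All three cups stand upright inside the tray, seen in the crop at about (157,323), (138,378) and (120,442). The jars and the box have not moved, and the arm is clear.

```bash
python3 -c "
from cell import arm
print(arm.sign_off())"
```

```text
the job is handed in; nothing more can be done
None
```

All three paste cups are inside the tray, and I handed the job in at about 20 s of the 72 s allowed; the sign-off gives no verdict.

**What I did:** I held the fingertips about 18 mm apart so each cup sat in the gap between them, and pushed the cups in one at a time. The third cup I first swept toward the robot to get it clear of the small jar, then pushed it in.

**Last checks, from the top camera:**

| Item | Result |
|---|---|
| Cups, tray frame (x, y) | (-43, 10), (1, 10) and (41, 7) mm; the limits are ±82 in x and -43 to 52 in y |
| Cups upright | Tops at about 17 mm, which matches standing on the tray floor |
| Jars and box | Measured within about 1.5 mm of their starting positions, which is within camera accuracy |
| Arm | About 117 mm above the worktop, touching nothing, with contact force near zero |

No check failed or disagreed. I did not measure the cups' speed at the end. The first two cups' positions matched to within 0.2 mm in the pictures taken after each was pushed in.

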